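# Function-test the touchless switch on the wiring board

### The arm

A 6-joint arm with a two-finger parallel gripper is mounted at the origin on the work surface. World frame = base frame: x ahead of the robot, y to its left, z up, the work surface at z = 0. Lengths are in m, angles in rad, forces in N, time in s.
With the tool pointing down it reaches from about 0.375 to 0.975 m from the base axis. Payload 3.8 kg.
Tool frame: the origin (TCP) lies on the centre line of the jaws, within the pads' length; the fingertips stand 22 mm ahead of it and the grasp point (between the pads) lies 3 mm ahead of it (tip_reach is the z of the fingertips in the tool frame, in m); z points along the fingers, y is the direction in which the jaws open and shut (so a half turn about z gives the same grasp; the last joint's range is limited). The gripper opens to 85 mm and grips with 20 to 120 N. Pads are 22 mm wide; open, the fingers measure 114 mm over their backs; the gripper's body (76 mm by 85 mm) begins 54 mm behind the grasp point. The pads swing forward as they close: fully open they stand 13 mm farther back than shut.
Start: joints at [-1.365, 0.264, 1.604, -0, 1.274, -0.037], TCP at [0.162, -0.655, 0.253] pointing down, gripper open.
Joint ranges: [-2.63, 2.63], [-0.94, 2.18], [0.31, 2.57], [-1.31, 4.45], [0, 2.66], [-2.55, 2.55]. Speed limits (rad/s): [2.57, 2.57, 3.14, 3.14, 3.14, 3.14].

### API

Orientations are given as a unit quaternion [x, y, z, w].
In Python, from rig import * gives the robot as it stands. Calls block until the motion is done:
- move_ptp(position, orientation): joint-space move of the TCP to a pose.
- line_to(position, max_speed=0.15, rotation=None, until_force=None): straight line of the TCP; rotation=None keeps the orientation; max_speed is the mean speed in m/s. With until_force (N) it stops when the force on the tool has changed by that much, and returns True; else False.
- set_joints(angles): joint-space move.
- grip(opening, f_grip=None): finger opening in m; f_grip is the grip in N (None keeps the last); returns when the fingers have stopped.
- hold(seconds).
- solve_ik(position, orientation): joint angles nearest the present ones, or None.
- get_obs(): the state.
- read_camera(name): name is "scene" or "top"; returns the picture (420x560x3 uint8, red, green, blue); there is no depth.
- camera_model(name): a dict with "fov_y" (degrees; the focal length in pixels is half the picture's height over the tangent of half this angle, whatever the lens; pixels are square), "cx", "cy" (the principal point, pixels), "extrinsics" (4x4, takes a point from camera to world coordinates). Camera axes: x right, y down, z forward; pixel columns grow to the right and rows downward; lengths in m; the calibration is good to about 2 mm. A picture is of the moment at which its call begins. camera_model takes no time and is no camera call.
A pose or a line that the arm cannot do raises MotionError and nothing moves.
- hand_in(): hands the job in, once; it reports no verdict.
The state is a dict: "clock": time; "joints": joint angles; "dq": joint speeds; "joint_efforts": joint torques, N m; "position": TCP position; "ee_rot": TCP orientation; "ft_force": force on the tool from outside, world axes, zero at the start; "wrist_torque": the same for the moment, N m; "width": finger opening in m.
Only numpy, scipy, OpenCV 4.12 (cv2) and the standard library are available. Lean on these libraries where they do the work, as an engineer would, in place of code of your own. Each camera call takes 0.05 s, during which the arm holds its last target.

### The job

Function-test the touchless switch on the training board: push the station's green button fully in to switch the board on, then hold the fingertips straight above the middle of the switch's black round lens, about two centimetres off it, for two full seconds without touching the switch, and then push the red button fully in to switch the board off. Use the fingertips only: grasp and lift nothing, touch none of the other fittings, leave the loose things where they are, and finish clear of everything.

Things in the scene. Friction and masses are not known exactly. Their poses are not given: they have to be found in the camera images.
- board: Grey board 330 (x) x 580 (y) x 18 mm fixed flat on the bench; origin under its centre, x away from the robot, z up. A grey duct 42 mm wide, 41 mm high runs along y through its middle. Six boxes stand at x = -68 or 68, y = -102, 0 or 102 mm; which is where varies. At y = 205 and -205 mm sit the station and the breaker enclosure, either way round. All things fixed on it share its axes.
- touchless: The touchless switch: black 82 mm square box, 45 mm high, with a white 86 mm square plate 8 mm thick, and in the middle of it a glossy black round lens in a thin green ring. The only one with a black lens. Screwed to the board; origin at the centre of its underside.
- lens (a point): Centre of the outer face of the touchless switch's black lens (34 mm diameter, green ring 42 mm), 56 mm above the switch's underside and 3 mm proud of the white plate; z up.
- station: Start/stop station: cream and grey enclosure 152 (x) x 76 (y) x 56 mm high, screwed to the board, origin at the centre of its underside. On top along its x axis: the green button at +42 mm, a small amber lamp (20 mm, 4 mm high) in the middle, the red button at -42 mm.
- green_top (a point): Centre of the top of the green push-button (28 mm round). It stands 12 mm above the station's top when out, 5 mm when in. It moves straight down.
- red_top (a point): Centre of the top of the red push-button (28 mm round), same size. It stands 5 mm above the station's top when in (as at the start), 12 mm when out.
- green_button (a joint): How far the green button is in, m: 0 is out (board off, as at the start), 0.007 fully in (board on). The two buttons are interlocked: pushing one in brings the other out by as much, and they stay where they are left. Either needs 3 to 6 N, with no spring back, and comes to a hard stop at the end of its 7 mm travel.
- rocker: Twin rocker switch: same box and white plate with two white rockers, 62 mm high in all. Leave alone. Origin under its centre.
- dimmer: Dimmer: same box and plate with a white round knob, 70 mm high in all. Leave alone. Origin under its centre.
- outlet: Socket outlet: same box and plate with a grey-white round face with two small holes, 56 mm high. Leave alone. Origin under its centre.
- motion: Motion detector: same box and plate with a cream dome, 77 mm high. Leave alone. Origin under its centre.
- breakers: Breaker enclosure, white, 150 x 74 mm, 66 mm high to its three blue toggles; leave alone. Origin under its centre.
- empty_box: Loose empty black box, open on top, 82 mm square, 45 mm high, standing on the board in one of the six places. Origin under its centre.
- screwdriver: Loose orange screwdriver, 190 mm, lying along the board's near edge.
- terminal_strip: Loose white terminal strip 18 x 95 x 15 mm, lying along the board's far edge.
- spare_box: Loose black box with white blank cover, 90 mm square, 51 mm high, on the bench to the right.
- carton: Loose white carton 75 x 110 x 60 mm on the bench to the right.
- tape_roll: Loose blue roll of tape, 64 mm across, 19 mm high, on the bench to the left.
- spray_can: Loose yellow spray can, 52 mm across, 130 mm high, on the bench to the left.

How it is judged:
By the outcome, as a careful person would: the job done as asked, in the order asked, and still so for the second after the job is handed in, with the robot touching nothing.
It also fails if it takes over 48 s, if anything falls off the work surface, if the arm or the gripper's body presses on something with over 40 N, if the wrist force passes 120 N, or if a joint passes its speed limit or range.

## Working session

There is one attempt and no reset: what is moved stays moved. The work goes in short steps, each a Python script; the robot and the scene stay as the last script left them, time stands still between calls to the robot, and variables do not carry over. Pictures are saved under pics/ and viewed, and the job is handed in when it is done.

```bash
mkdir -p pics
python3 - <<'E'
from rig import *
import cv2,numpy as np
np.set_printoptions(precision=4,suppress=True)
for n in("scene","top"):
    im=read_camera(n); cv2.imwrite(f"pics/{n}0.png",im[:,:,::-1]); m=camera_model(n); print(n,m)
o=get_obs();print({k:o[k] for k in("clock","position","ee_rot","ft_force","width")})
E
```

```text
scene {'fov_y': 49.304889627708974, 'cx': 282.50755244633126, 'cy': 205.8012155767362, 'extrinsics': array([[ 0.4394,  0.7706, -0.4616,  1.0689],
       [ 0.8983, -0.3731,  0.2321, -0.2797],
       [ 0.0067, -0.5166, -0.8562,  1.0974],
       [ 0.    ,  0.    ,  0.    ,  1.    ]])}
top {'fov_y': 49.73931323906686, 'cx': 268.927317416106, 'cy': 211.43242705879808, 'extrinsics': array([[-0.0226, -0.9875,  0.1557,  0.3082],
       [-0.9997,  0.0237,  0.0052,  0.0007],
       [-0.0089, -0.1555, -0.9878,  1.3342],
       [ 0.    ,  0.    ,  0.    ,  1.    ]])}
{'clock': 0.1, 'position': array([ 0.1621, -0.6546,  0.2521]), 'ee_rot': array([ 0.9926,  0.1211, -0.0001, -0.001 ]), 'ft_force': array([-0.6301,  0.3915, -0.0835]), 'width': 0.08561750656942987}
```

View pics/scene0.png

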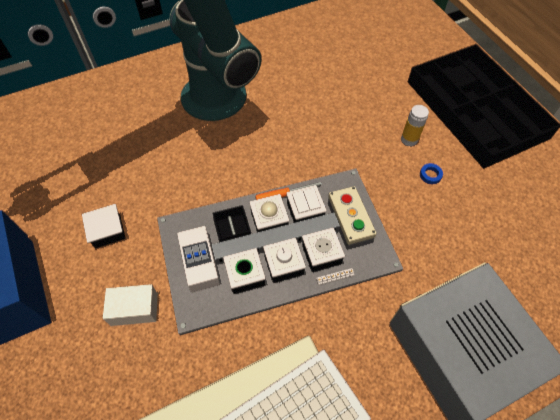

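View pics/top0.png

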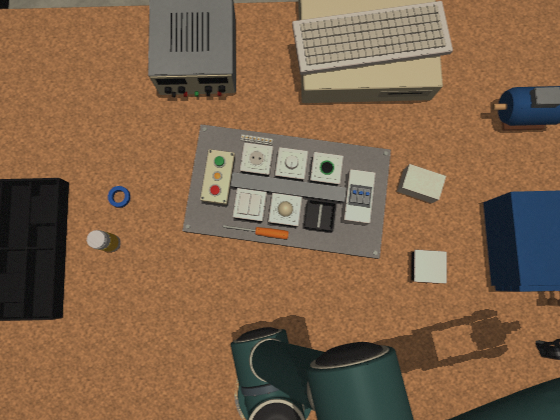

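The top view shows the station at left, with green at about (219,161) and red at (215,190). The lens is in the far row at (327,168). In the scene view green is at (359,225), red at (346,199) and the lens at (244,267). Next I'll measure centroids in both views.

```bash
cat > h.py <<'E'
import numpy as np,cv2
from rig import *
np.set_printoptions(precision=4,suppress=True)
def ray(n,p):
    m=camera_model(n);f=210/np.tan(np.radians(m['fov_y']/2));E=np.array(m['extrinsics'])
    d=E[:3,:3]@np.array([(p[0]-m['cx'])/f,(p[1]-m['cy'])/f,1]);return E[:3,3],d/np.linalg.norm(d)
def onplane(n,p,z):
    o,d=ray(n,p);return o+d*(z-o[2])/d[2]
def tri(p,q):
    a,u=ray('scene',p);b,v=ray('top',q)
    s=np.linalg.lstsq(np.c_[u,-v],b-a,rcond=None)[0]
    P,Q=a+s[0]*u,b+s[1]*v;return (P+Q)/2,np.linalg.norm(P-Q)*1000
E
python3 - <<'E'
from h import *
G={}
seeds={'scene':dict(green=(359,225),red=(346,199),lens=(244,267)),'top':dict(green=(219,161),red=(215,190),lens=(327,168))}
Z=dict(green=.086,red=.079,lens=.074)
rows=[]
for n in seeds:
    im=cv2.imread(f'pics/{n}0.png');hsv=cv2.cvtColor(im,cv2.COLOR_BGR2HSV);h,s,v=cv2.split(hsv)
    for k,(x,y) in seeds[n].items():
        if k=='red': m=((h<8)|(h>172))&(s>150)&(v>80)
        else: m=(h>40)&(h<95)&(s>90)&(v>50)   # ring for the lens
        w=np.zeros(m.shape,bool);r=22 if k=='lens' else 12;w[y-r:y+r+1,x-r:x+r+1]=1
        m=(m&w).astype(np.uint8)
        c=max(cv2.findContours(m,cv2.RETR_EXTERNAL,cv2.CHAIN_APPROX_NONE)[0],key=cv2.contourArea)
        M=cv2.moments(c);p=(M['m10']/M['m00'],M['m01']/M['m00']);e=cv2.fitEllipse(c)
        G[n,k]=p;print(n,k,np.array(p),'ell',np.array(e[0]),np.array(e[1]),'plane',onplane(n,p,Z[k]))
    x0,y0=(np.array(seeds[n]['lens'])-25)
    st=seeds[n]['red']
    a=im[y0:y0+50,x0:x0+50];b=im[st[1]-30-0:st[1]+20,st[0]-15:st[0]+35] if n=='top' else im[st[1]-10:st[1]+40,st[0]-15:st[0]+35]
    if n=='top': b=im[st[1]-38:st[1]+12,st[0]-25:st[0]+25]
    rows.append(np.hstack([cv2.resize(q,(300,300),interpolation=cv2.INTER_NEAREST) for q in(a,b)]))
cv2.imwrite('pics/crop.png',np.vstack(rows))
for k in Z: print(k,tri(G['scene',k],G['top',k]))
E
```

```text
scene green [358.3288 224.0608] ell [358.3359 224.0614] [ 9.5267 10.1255] plane [0.6554 0.1431 0.086 ]
scene red [346.2368 198.2399] ell [346.2513 198.2389] [7.628 9.248] plane [0.572  0.1574 0.079 ]
scene lens [243.5138 266.7958] ell [243.5189 266.8034] [14.2625 15.8159] plane [ 0.6307 -0.1627  0.074 ]
top green [218.9587 160.6873] ell [218.9531 160.6774] [8.3656 8.8863] plane [0.6543 0.146  0.086 ]
top red [214.5    189.6599] ell [214.5    189.6582] [7.714  8.4013] plane [0.572  0.1599 0.079 ]
top lens [326.587  167.0664] ell [326.5802 167.07  ] [12.3909 13.1111] plane [ 0.6311 -0.1602  0.074 ]
green (array([0.6546, 0.1453, 0.0832]), np.float64(2.1041292747672653))
red (array([0.5718, 0.159 , 0.0779]), np.float64(2.2402264924635213))
lens (array([ 0.6309, -0.1615,  0.0734]), np.float64(2.4024895180002748))
```

View pics/crop.png

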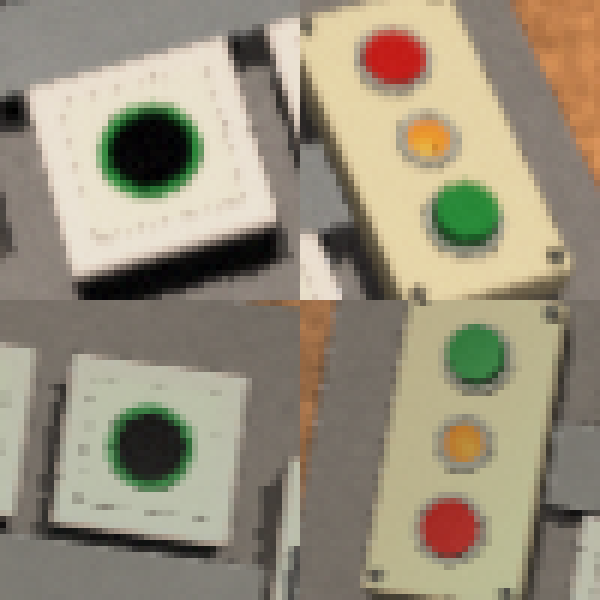

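Both views agree to about 2 mm. The green–red distance is 84 mm, as specified. The lens in board axes is at about (+69, -306) mm from the station, against a nominal (68, -307). Yaw is about -0.167 rad. I'll close the fingers and press green.

```bash
cat >> h.py <<'E'
YAW=-0.167
Q=[np.cos(YAW/2),np.sin(YAW/2),0,0]
GREEN=np.array([.655,.1445]);RED=np.array([.572,.1585]);LENS=np.array([.6309,-.1615])
def P(xy,tip): return [xy[0],xy[1],tip+.022]
def st(t):
    o=get_obs();print(t,'t',round(o['clock'],2),'tip',np.array(o['position'])-[0,0,.022],'F',np.array(o['ft_force']),'w',round(o['width'],4));return o
E
python3 - <<'E'
from h import *
grip(0.0,20); st('closed')
move_ptp(P(GREEN,.16),Q); st('above')
line_to(P(GREEN,.098),.1); st('near')
print(line_to(P(GREEN,.074),.02,until_force=15)); st('pressed')
cv2.imwrite('pics/press.png',read_camera('scene')[:,:,::-1])
line_to(P(GREEN,.15),.1); st('up')
E
```

```text
closed t 0.87 tip [ 0.1622 -0.6552  0.2313] F [ 0.0484 -0.0133  0.6487] w 0.0001
above t 4.16 tip [0.6552 0.1437 0.1601] F [ 0.7723 -0.1701 -0.5704] w 0.0
near t 4.92 tip [0.6553 0.1446 0.0982] F [ 0.4655 -0.5419  0.6146] w 0.0001
True
pressed t 5.85 tip [0.655  0.1445 0.0791] F [-0.0027 -0.0884  5.0587] w 0.0
up t 6.77 tip [0.6545 0.1444 0.1493] F [-0.4003 -0.0618  0.4269] w -0.0
```

It stopped at 15 N with the tip at 0.0791, against an expected 0.079. I'll move clear over the lens and check the buttons in both views.

Run:
```python
from h import *
move_ptp(P(LENS,.15),Q); st('above lens')
a=read_camera('scene');b=read_camera('top')
old=cv2.imread('pics/scene0.png')
a=a[:,:,::-1];b=b[:,:,::-1]
c=lambda i:cv2.resize(i[185:250,320:385],(300,300),interpolation=cv2.INTER_NEAREST)
cv2.imwrite('pics/after_green.png',np.vstack([np.hstack([c(old),c(a)]),np.hstack([cv2.resize(a[180:300,180:300],(300,300)),cv2.resize(b[140:230,190:370],(300,300))])]))
```

```text
above lens t 7.94 tip [ 0.6311 -0.1605  0.1498] F [ 0.3533  0.8621 -0.0486] w -0.0002
```

View pics/after_green.png

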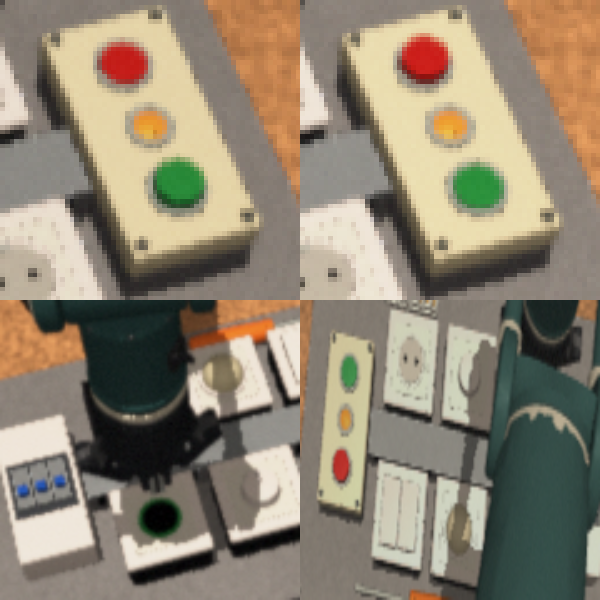

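Compared with before, green is now down and red stands proud, so the board is on. Next are the hover and then red.

Run:
```python
from h import *
line_to(P(LENS,.094),.06); st('hover')
hold(.3)
cv2.imwrite('pics/hover.png',cv2.resize(read_camera('scene')[180:330,150:350,::-1],(800,600)))
hold(2.4); st('hover end')
```

```text
hover t 9.12 tip [ 0.6314 -0.1617  0.0946] F [-0.2288 -0.8396  0.9351] w -0.0001
hover end t 11.88 tip [ 0.6309 -0.1615  0.094 ] F [-0.8671  1.9043  0.4306] w 0.0002
```

View pics/hover.png

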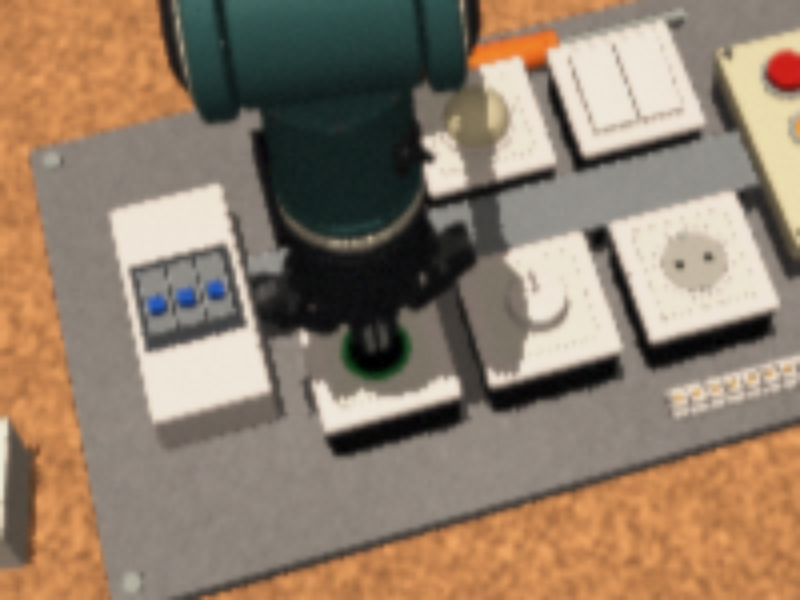

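The fingertips are in front of the lens at about (372,340) in the crop, centred on the ring with no contact. They have held there for 2.7 s. Now the red button.

Run:
```python
from h import *
line_to(P(LENS,.15),.1)
move_ptp(P(RED,.15),Q); st('above red')
line_to(P(RED,.098),.08); st('near')
print(line_to(P(RED,.074),.02,until_force=15)); st('pressed')
line_to(P(RED,.16),.1)
move_ptp([.45,-.30,.30],Q); st('clear')
a=read_camera('scene')[:,:,::-1];b=read_camera('top')[:,:,::-1]
old=cv2.imread('pics/scene0.png');oldt=cv2.imread('pics/top0.png')
c=lambda i:cv2.resize(i[185:250,320:385],(300,300),interpolation=cv2.INTER_NEAREST)
d=lambda i:cv2.resize(i[120:260,170:450],(400,300))
cv2.imwrite('pics/final.png',np.vstack([np.hstack([c(old),c(a)]),cv2.resize(np.hstack([d(oldt),d(b)]),(600,225))]))
```

```text
above red t 13.82 tip [0.5724 0.1576 0.1499] F [ 0.2659 -1.1027 -0.4371] w 0.0002
near t 14.62 tip [0.5722 0.1586 0.0981] F [0.4228 0.3009 0.433 ] w -0.0004
True
pressed t 15.54 tip [0.572  0.1585 0.079 ] F [-0.6013 -0.3202  4.8562] w -0.0
clear t 18.29 tip [ 0.4504 -0.2992  0.2775] F [0.0592 0.0743 0.2127] w 0.0003
```

View pics/final.png

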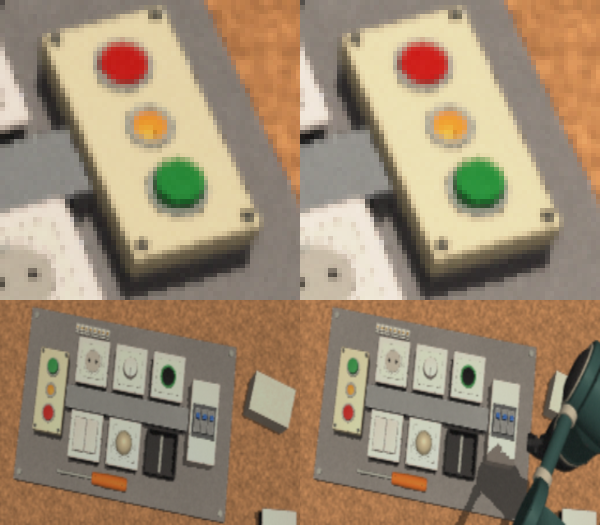

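The buttons look the same as at the start (red in, green out), nothing else has moved, and the arm is clear.

```bash
python3 -c "
from rig import *
hand_in()"
```

```text
the job is handed in; nothing more can be done
```

I pushed green fully in, held the closed fingertips over the lens, then pushed red fully in. I finished clear of everything and handed the job in at about 18 s of the 48 s allowed.

- **Green button:** the push stopped on force with the fingertips at z = 79.1 mm (expected 79). The picture afterwards showed green down and red up.
- **Lens hold:** the fingertips stayed about 20 mm above the middle of the lens for about 2.7 s, at z = 94 mm. The picture showed them centred and clear of it.
- **Red button:** the push stopped at z = 79.0 mm (expected 79). The final picture shows the station as it was at the start, with red in and green out.
- **Other items:** the loose and fixed things I could see in the final picture looked unmoved. It did not cover the tape roll or spray can, and the arm hid part of the bench on the right.

The two cameras differed by about 2–3 mm when locating points, within what their 2 mm calibration would give, and I used the average. The button spacing came out at 84 mm, as specified, and the lens was within about 1 mm of its nominal place on the board. No check failed.

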